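# Make up two breakfast trays

### The arm

A 6-joint arm with a two-finger parallel gripper is mounted at the origin on the work surface. World frame = base frame: x ahead of the robot, y to its left, z up, the work surface at z = 0. Lengths are in m, angles in rad, forces in N, time in s.
With the tool pointing down it reaches from about 0.375 to 0.975 m from the base axis. Payload 3.8 kg.
Tool frame: the origin (TCP) lies midway between the tips of the shut fingers; the grasp point (between the pads) lies 19 mm behind it; z points along the fingers, y is the line along which they close (so a half turn about z gives the same grasp; the last joint's range is limited). The gripper opens to 85 mm and grips with 20 to 120 N. Pads are 22 mm wide; open, the fingers measure 114 mm over their backs; the gripper's body (76 mm by 85 mm) begins 54 mm behind the grasp point. The pads swing forward as they close: fully open they stand 13 mm farther back than shut.
Start: joints at [1.217, 0.264, 1.604, -0, 1.274, -0.037], TCP at [0.21, 0.641, 0.231] pointing down, gripper open.
Joint ranges: [-2.63, 2.63], [-0.94, 2.18], [0.31, 2.57], [-1.31, 4.45], [0, 2.66], [-2.55, 2.55]. Speed limits (rad/s): [2.57, 2.57, 3.14, 3.14, 3.14, 3.14].

### API

Orientations are given as a rotation vector (axis times angle).
In Python, from workcell import sensors, viewer, job gives the robot as it stands.
- The arm moves only by the shell command python3 -m inch 'ROWS' [FORCE]. ROWS is JSON, one flat list of numbers, 7 for each row, row after row: the shift along the tool's x, y, z in mm, then the turn, a rotation vector about the tool's x, y, z in degrees, then the finger opening in mm, from 0 to 85.4. A call has exactly 8 rows; each row shifts and turns the commanded pose from where the row before left it, along the tool's axes as they then stand; what a row does not reach is not made up. A row lasts 1/10 s, in which the tool goes at most 50 mm and 8.59 degrees, less where a joint would pass 70% of its speed; a pose out of reach is approached as far as the arm can. A call is refused whole if a number of a shift passes 50 or a number of a turn 8.59, either way. A call with a gripper value outside its range is refused whole. The fingers move at their own pace and stop on an object; FORCE is the grip in N (left out, the last holds). Time passes only in rows, so rows that do not move let the fingers close, or fill a call up. It gives the time, the measured TCP pose, the force, the opening and the grip force at its end, in the units of the state.
- sensors.read_state(): the state, without advancing time (a new reading comes with each control period).
- viewer.read_camera(name): name is "scene" or "top" or "wrist"; returns the picture (420x560x3 uint8, red, green, blue); there is no depth.
- viewer.camera_params(name): a dict with "K" (3x3 intrinsics, pixels), "world_to_cam" (4x4, takes a point from world to camera coordinates). Camera axes: x right, y down, z forward; pixel columns grow to the right and rows downward; lengths in m; the calibration is good to about 2 mm. A picture is of the moment at which its call begins: read the wrist's pose just before it. camera_params takes no time and is no camera call; for the wrist camera it gives the pose at the moment of the call.
- job.finish_job(): hands the job in; it is judged then, once.
The state is a dict: "time": time; "q": joint angles; "joint_vel": joint speeds; "joint_torque": joint torques, N m; "tool_pos": TCP position; "tcp_rot": TCP orientation; "wrist_force": force on the tool from outside, world axes, zero at the start; "torque": the same for the moment, N m; "width": opening from 0.0 (shut) to 1.0 (fully open); "grip_force": force on a finger pad.
Only numpy, scipy, OpenCV 4.12 (cv2) and the standard library are available. Lean on these libraries where they do the work, as an engineer would, in place of code of your own. Each camera call takes 0.05 s, during which the arm holds its last target. There are 200 camera calls.

### The job

Make up the two breakfast trays from the things on the counter: on the blue tray stand the egg cup in the compartment at the handle end and the white salt shaker in the other one; on the wooden tray stand the red jam jar in the compartment at the handle end and the yellow-lidded honey jar in the other one. Set everything down gently, upright and flat on its compartment's floor, without dropping it, and let go. Leave the pepper, the green jar, the timer and the milk jug where they are.

Things in the scene. Friction and masses are not known exactly. Their poses are not given: they have to be found in the camera images.
- blue_tray: Blue (compartment floors paler) tray, 180 x 90 mm, fixed. A tab handle (50 x 34 mm, black dot) sticks out of one short end. Origin: centre of the underside; x points to the handle end, z up. Two compartments, each 78 x 78 mm inside, centred at x = +45 mm (handle end) and x = -45 mm, y = 0; floor 5 mm above the underside, rims and 12 mm wide divider 17 mm above it.
- wood_tray: Brown wooden (floors paler) tray, 180 x 90 mm, fixed. A tab handle (50 x 34 mm, black dot) sticks out of one short end. Origin: centre of the underside; x points to the handle end, z up. Two compartments, each 78 x 78 mm inside, centred at x = +45 mm (handle end) and x = -45 mm, y = 0; floor 5 mm above the underside, rims and 12 mm wide divider 17 mm above it.
- egg_cup: Blue glazed egg cup with a brown boiled egg fixed in it, 77 mm tall, about 0.14 kg: foot 50 mm across, narrow waist, straight-sided bowl 50 mm across from 30 to 52 mm above the underside (grip here), the egg above. Loose, upright; origin: centre of its underside, z up.
- salt: All-white salt shaker with a domed white cap: round, straight body 46 mm across up to 56 mm, 76 mm tall in all, about 0.13 kg. Loose, upright; origin: centre of its underside, z up.
- jam: Dark red jam jar with a red lid: round, 52 mm across up to 52 mm height, lid 51 mm across from 56 to 72 mm (top), about 0.16 kg. Loose, upright; origin: centre of its underside, z up.
- honey: Amber honey jar with a yellow lid, same shape and size as the jam jar (52 mm across, 72 mm tall), about 0.16 kg. Loose, upright; origin: centre of its underside, z up.
- pepper: All-black pepper shaker with a domed cap, same shape as the salt (46 mm across, 76 mm tall). To be left alone. Loose, upright; origin: centre of its underside, z up.
- mint: Dark green jar with a green lid, same shape as the jam jar (52 mm across, 72 mm tall). To be left alone. Loose, upright; origin: centre of its underside, z up.
- timer: Kitchen timer: white disc base with an aluminium dome and a black grip bar, 56 mm across, 53 mm tall. To be left alone. Loose, upright; origin: centre of its underside, z up.
- creamer: Small white open milk jug, 54 mm across, 60 mm tall, with a handle reaching 41 mm from its axis on +y. To be left alone. Loose, upright; origin: centre of its underside, z up.
Things that resemble listed ones, but are neither listed nor needed, are in the scene too. Of the things that look like the honey, the smallest one is meant.

How it is judged:
At the end, for the whole second after the job is handed in: Blue tray: egg cup at the handle end, salt in the other compartment; wooden tray: jam at the handle end, honey in the other. Each within 19 mm of its compartment's centre along both tray axes, underside under 9 mm above the tray's, tilt under 0.1 rad, at rest (x of egg_cup in the frame of blue_tray between 0.026 and 0.064 m and y of egg_cup in the frame of blue_tray between -0.019 and 0.019 m and z of each of egg_cup, salt in the frame of blue_tray below 0.009 m and angle between each of egg_cup, salt, jam, honey's own z axis and vertical below 0.1 rad and linear speed of each of egg_cup, salt, jam, honey below 0.02 m/s and angular speed of each of egg_cup, salt, jam, honey below 0.3 rad/s and x of salt in the frame of blue_tray between -0.064 and -0.026 m and y of salt in the frame of blue_tray between -0.019 and 0.019 m and x of jam in the frame of wood_tray between 0.026 and 0.064 m and y of jam in the frame of wood_tray between -0.019 and 0.019 m and z of each of jam, honey in the frame of wood_tray below 0.009 m and x of honey in the frame of wood_tray between -0.064 and -0.026 m and y of honey in the frame of wood_tray between -0.019 and 0.019 m); the robot touches nothing.
It fails at once if the pepper, green jar, timer or milk jug was moved more than 20 mm or tipped over (distance of any of pepper, mint, timer, creamer from where it was at the start of the episode above 0.02 m or angle between any of pepper, mint, timer, creamer's own z axis and vertical above 0.5 rad).
It fails at once if a breakfast thing was dropped (fell free of the fingers at over 0.7 m/s, about 25 mm) ((contact force between the fingers and egg_cup below 0.05 N and linear speed of egg_cup above 0.7 m/s) or (contact force between the fingers and salt below 0.05 N and linear speed of salt above 0.7 m/s) or (contact force between the fingers and jam below 0.05 N and linear speed of jam above 0.7 m/s) or (contact force between the fingers and honey below 0.05 N and linear speed of honey above 0.7 m/s)).
It also fails if it takes over 112 s, if anything falls off the work surface, if the arm or the gripper's body presses on something with over 40 N, if the wrist force passes 120 N, or if a joint passes its speed limit or range.

## Working session

There is one attempt and no reset: what is moved stays moved. The work goes in short steps, Python scripts to look and compute and a shell command to move; the robot and the scene stay as the last step left them, time stands still between calls to the robot, and variables do not carry over. Pictures are saved under pics/ and viewed, at most 14 in all, crops included, and the job is handed in when it is done.

```bash
ls; mkdir -p pics; python3 - <<'E'
from workcell import sensors, viewer
import cv2
s=sensors.read_state(); print(s)
for n in("top","scene"):
    im=viewer.read_camera(n); cv2.imwrite(f"pics/{n}0.png",cv2.resize(im[:,:,::-1],(800,600),interpolation=cv2.INTER_CUBIC))
    p=viewer.camera_params(n); print(n,p)
print(viewer.camera_params("wrist"))
E
```

```text
pics
{'time': 0.0, 'q': array([ 1.21710109e+00,  2.64763560e-01,  1.60537465e+00,  1.51739299e-05,
        1.27365948e+00, -3.69231577e-02]), 'joint_vel': array([-9.73136387e-05, -9.52512280e-04, -1.46144683e-03, -1.22089880e-03,
       -8.09875436e-04, -3.48247157e-04]), 'joint_torque': array([-9.88453394e-05, -5.15133977e+01, -3.67311180e+01, -1.07200851e-04,
        1.31877878e-02,  4.81003951e-06]), 'tool_pos': array([0.21002631, 0.64073882, 0.22995464]), 'tcp_rot': array([-0.49544349, -3.10183021,  0.00339291]), 'wrist_force': array([ 0.46381023, -0.25272454,  0.16456325]), 'torque': array([-0.05392854,  0.00505817,  0.0071597 ]), 'grip_force': 0.0, 'width': 0.9953672758142547}
top {'K': array([[462.48282433,   0.        , 277.86371824],
       [  0.        , 462.48282433, 210.1969237 ],
       [  0.        ,   0.        ,   1.        ]]), 'world_to_cam': array([[-0.02595889, -0.9996322 ,  0.00784868,  0.01261056],
       [-0.99895616,  0.02564453, -0.03780137,  0.59035235],
       [ 0.03758619, -0.00882177, -0.99925445,  1.07287535],
       [ 0.        ,  0.        ,  0.       
[... 266 characters left out ...]
    [ 0.42693009,  0.44868651, -0.78511854, -0.23077947],
       [-0.5462194 , -0.56398048, -0.6193306 ,  1.57768343],
       [ 0.        ,  0.        ,  0.        ,  1.        ]])}
{'K': array([[292.18742119,   0.        , 282.3815127 ],
       [  0.        , 292.18742119, 212.12547345],
       [  0.        ,   0.        ,   1.        ]]), 'world_to_cam': array([[ 3.11580412e-01,  9.50219322e-01, -9.41235222e-04,
        -6.72891367e-01],
       [ 9.04098408e-01, -2.96152049e-01,  3.08058489e-01,
        -4.10238082e-02],
       [ 2.92444380e-01, -9.68359602e-02, -9.51366954e-01,
         3.78914317e-01],
       [ 0.00000000e+00,  0.00000000e+00,  0.00000000e+00,
         1.00000000e+00]])}
```

View pics/top0.png

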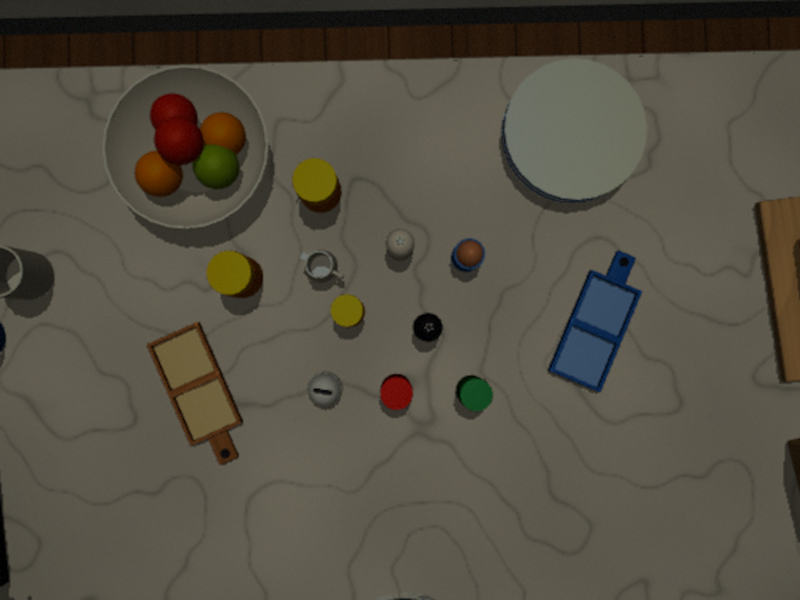

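View pics/scene0.png

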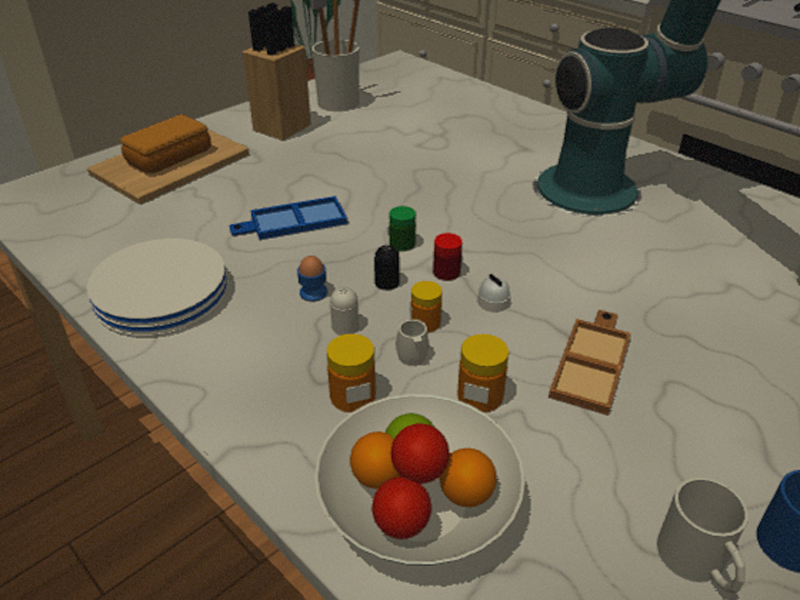

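The top view has its upper edge at +x. In 800-px coordinates: egg cup (469,253), salt (400,243), small honey (348,310), jam (397,393), pepper (428,327), mint (475,394), timer (324,390), creamer (320,266). The blue tray's handle dot is at (623,262) and the wooden tray's at (225,453). The scene view confirms which objects these are: the two larger honey jars stand near the bowl.

```bash
cat > h.py <<'E'
import numpy as np, cv2
from workcell import sensors, viewer
from scipy.spatial.transform import Rotation as Rt
def pix2w(cam,u,v,z):
    p=viewer.camera_params(cam); T=p["world_to_cam"]; R,t=T[:3,:3],T[:3,3]
    d=R.T@np.linalg.inv(p["K"])@np.array([u,v,1.]); c=-R.T@t
    return c+d*(z-c[2])/d[2]
def seg(im,lo,hi,box,scale=1/1.42857):
    h=cv2.cvtColor(im,cv2.COLOR_RGB2HSV); m=cv2.inRange(h,lo,hi)
    x0,y0,x1,y1=[int(b*scale) for b in box]; k=np.zeros_like(m); k[y0:y1,x0:x1]=m[y0:y1,x0:x1]
    n,l,st,c=cv2.connectedComponentsWithStats(k)
    i=1+np.argmax(st[1:,4]); return c[i],st[i]
def goto(x,y,z,yaw=None):
    "yaw: direction in deg of tool y axis in world; prints shift in tool axes (before the turn) in mm and turn about tool z"
    s=sensors.read_state(); R=Rt.from_rotvec(s["tcp_rot"]).as_matrix()
    sh=R.T@(np.array([x,y,z])-s["tool_pos"])*1000
    cur=np.degrees(np.arctan2(R[1,1],R[0,1]))
    out=f"pos {s['tool_pos'].round(4)} t {s['time']:.1f} shift {sh.round(1)} yawy {cur:.1f} q6 {s['q'][5]:.2f} tilt {R[:2,2].round(4)}"
    if yaw is not None:
        d=(yaw-cur+90)%180-90; 
        out+=f" turn about tool z {-d:.1f}"
        R2=R@Rt.from_rotvec([0,0,np.radians(-d)]).as_matrix(); out+=f" shift after turn {(R2.T@(np.array([x,y,z])-s['tool_pos'])*1000).round(1)}"
    print(out)
E
python3 - <<'E'
from h import *
im=viewer.read_camera("top"); f=1/1.42857
B=lambda u,v,r:(u-r,v-r,u+r,v+r)
for n,lo,hi,b,z in [("honey",(20,120,60),(35,255,255),B(348,310,25),.072),("jam",(0,120,60),(8,255,255),B(397,393,22),.072),("mint",(45,100,40),(80,255,255),B(475,394,22),.072),
  ("egg",(3,80,50),(20,255,255),B(469,253,22),.060),("big1",(20,120,60),(35,255,255),B(316,180,30),.1),("big2",(20,120,60),(35,255,255),B(232,272,30),.1)]:
    c,st=seg(im,lo,hi,b); print(n,(c*1.4286).round(1),st[4],pix2w("top",*c,z).round(4))
for n,u,v,z in [("salt",400,241,.076),("pepper",428.5,327,.076),("timer",324,389,.05),("creamer",320,265,.06)]: print(n,pix2w("top",u*f,v*f,z).round(4))
h=cv2.cvtColor(im,cv2.COLOR_RGB2HSV)
for n,u,v in [("blueH",608,304),("blueO",586,356),("woodH",205,405),("woodO",183,359)]:
    m=np.zeros((422,562),np.uint8); im2=im.copy(); 
    cv2.floodFill(im2,m,(int(u*f),int(v*f)),0,(12,)*3,(12,)*3,4|(255<<8)|cv2.FLOODFILL_MASK_ONLY|cv2.FLOODFILL_FIXED_RANGE)
    mm=m[1:-1,1:-1]; ys,xs=np.nonzero(mm==255); r=cv2.minAreaRect(np.c_[xs,ys].astype(np.float32)); print(n,len(xs),r,pix2w("top",*r[0],.006).round(4))
E
```

```text
honey [346. 310.] 422 [0.5752 0.0771 0.072 ]
jam [395.6 392.9] 427 [0.4456 0.0037 0.072 ]
mint [475.4 394.1] 410 [ 0.4403 -0.1193  0.072 ]
egg [469.3 251.9] 228 [ 0.6618 -0.1179  0.06  ]
big1 [313.6 179.4] 755 [0.7736 0.1196 0.1   ]
big2 [228.2 272.1] 787 [0.6361 0.251  0.1   ]
salt [ 0.6797 -0.0092  0.076 ]
pepper [ 0.5456 -0.0496  0.076 ]
timer [0.4524 0.116  0.05  ]
creamer [0.6471 0.117  0.06  ]
blueH 943 ((423.04315185546875, 214.23277282714844), (31.250930786132812, 30.59440040588379), 23.198591232299805) [ 0.5724 -0.3449  0.006 ]
blueO 959 ((408.3082275390625, 249.3929443359375), (31.238590240478516, 31.14157485961914), 22.833654403686523) [ 0.4906 -0.3071  0.006 ]
woodH 995 ((143.99671936035156, 286.0639343261719), (32.2945442199707, 31.550167083740234), 66.37062072753906) [0.4215 0.3144 0.006 ]
woodO 978 ((128.4845428466797, 250.8402099609375), (31.5772647857666, 31.27266502380371), 66.03751373291016) [0.5045 0.3494 0.006 ]
```

```bash
python3 -c "
from h import *
goto(.5752,.0771,.15)"
```

```text
pos [0.2101 0.6409 0.2302] t 0.1 shift [-522.6 -421.8   80.9] yawy 71.8 q6 -0.04 tilt [-0.0006 -0.0016]
```

```bash
python3 -m inch '[-20,-16,0,0,0,0,85, -35,-28,0,0,0,0,85, -36,-29,0,0,0,0,85, -36,-29,0,0,0,0,85, -36,-29,0,0,0,0,85, -36,-29,0,0,0,0,85, -36,-29,0,0,0,0,85, -36,-29,0,0,0,0,85]' 40; python3 -m inch '[-36,-29,10,0,0,0,85, -36,-29,10,0,0,0,85, -36,-29,10,0,0,0,85, -36,-29,10,0,0,0,85, -36,-29,10,0,0,0,85, -30,-24,10,0,0,0,85, -22,-18,10,0,0,0,85, -10,-8,10,0,0,0,85]'
python3 - <<'E'
from h import *
goto(.5752,.0771,.15)
p=viewer.camera_params("wrist"); im=viewer.read_camera("wrist"); cv2.imwrite("pics/w1.png",im[:,:,::-1])
h=p["K"]@(p["world_to_cam"]@np.array([.5752,.0771,.072,1]))[:3]; print(h/h[2])
E
```

```text
time: 0.95
tool_pos: [0.4004, 0.348, 0.2311]
tcp_rot: [0.495, 3.102, -0.0]
wrist_force: [-0.3, 0.1, 0.2]
width: 0.996
grip_force: 0.0
time: 1.75
tool_pos: [0.5701, 0.0869, 0.1506]
tcp_rot: [0.5, 3.101, -0.001]
wrist_force: [-0.5, 0.2, -0.3]
width: 0.996
grip_force: 0.0
pos [0.5701 0.0869 0.1506] t 1.8 shift [-7.9 -7.7  0.6] yawy 71.7 q6 -1.14 tilt [ 0.0001 -0.0004]
[274.34249614 228.51127578   1.        ]
```

View pics/w1.png

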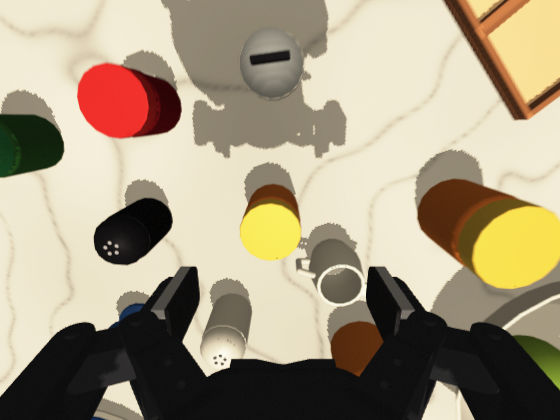

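The wrist view shows the honey lid at (271,231), against a predicted (274,228), so the calibration holds and the fingers' path is clear. I'll descend and grip.

```bash
python3 -m inch '[-5,-5,5,0,0,0,78, -4,-4,15,0,0,0,78, 0,0,25,0,0,0,78, 0,0,25,0,0,0,78, 0,0,25,0,0,0,78, 0,0,20,0,0,0,78, 0,0,12,0,0,0,78, 0,0,5,0,0,0,78]'; python3 -c "
from h import *
goto(.5752,.0771,.018)"
```

```text
time: 2.6
tool_pos: [0.5733, 0.0785, 0.0175]
tcp_rot: [-0.493, -3.1, 0.001]
wrist_force: [0.2, 1.0, -0.1]
width: 0.912
grip_force: 0.0
pos [0.5733 0.0785 0.0175] t 2.6 shift [-2.2 -0.7 -0.5] yawy 71.9 q6 -1.16 tilt [-0.0027 -0.0001]
```

```bash
python3 -m inch '[-2,0,0,0,0,0,40, 0,0,0,0,0,0,40, 0,0,0,0,0,0,40, 0,0,0,0,0,0,40, 0,0,0,0,0,0,40, 0,0,0,0,0,0,40, 0,0,0,0,0,0,40, 0,0,0,0,0,0,40]' 40; python3 -m inch '[0,0,-5,0,0,0,40, 0,0,-15,0,0,0,40, 0,0,-30,0,0,0,40, 0,0,-30,0,0,0,40, 0,0,-30,0,0,0,40, 0,0,-30,0,0,0,40, 0,0,-30,0,0,0,40, 0,0,-10,0,0,0,40]'; python3 -c "
from h import *
goto(.5045,.3494,.203)"
```

```text
time: 3.4
tool_pos: [0.578, 0.0773, 0.0206]
tcp_rot: [0.495, 3.1, 0.001]
wrist_force: [1.0, 0.3, 6.4]
width: 0.595
grip_force: 42.4
time: 4.2
tool_pos: [0.5785, 0.0773, 0.2038]
tcp_rot: [0.495, 3.096, 0.002]
wrist_force: [0.1, 0.7, -0.7]
width: 0.599
grip_force: 42.1
pos [0.5785 0.0773 0.2038] t 4.2 shift [155.1 235.5   0.5] yawy 71.8 q6 -1.16 tilt [0.0062 0.0005]
```

```bash
python3 -m inch '[10,15,0,0,0,0,40, 20,30,0,0,0,0,40, 25,38,0,0,0,0,40, 25,38,0,0,0,0,40, 25,38,0,0,0,0,40, 22,34,0,0,0,0,40, 18,27,0,0,0,0,40, 10,15,0,0,0,0,40]';python3 -m inch '[0,0,10,0,0,0,40, 0,0,20,0,0,0,40, 0,0,25,0,0,0,40, 0,0,25,0,0,0,40, 0,0,20,0,0,0,40, 0,0,10,0,0,0,40, 0,0,0,0,0,0,40, 0,0,0,0,0,0,40]'; python3 - <<'E'
from h import *
goto(.5045,.3494,.0256)
im=viewer.read_camera("top")[150:350,60:300]; a=cv2.resize(im[:,:,::-1],None,fx=2,fy=2)
im=viewer.read_camera("scene")[200:300,350:470]; b=cv2.resize(im[:,:,::-1],(480,400)); cv2.imwrite("pics/c1.png",np.vstack([a,b])[:, :][:600] if 0 else np.hstack([a[:, :320],b]))
E
```

```text
time: 5.0
tool_pos: [0.5009, 0.3507, 0.1981]
tcp_rot: [-0.492, -3.101, 0.002]
wrist_force: [-0.7, 0.4, -1.6]
width: 0.597
grip_force: 42.1
time: 5.8
tool_pos: [0.5032, 0.3482, 0.0896]
tcp_rot: [0.497, 3.102, -0.0]
wrist_force: [0.2, 0.3, -1.4]
width: 0.598
grip_force: 42.1
pos [0.5032 0.3482 0.0896] t 5.8 shift [-0.9  1.5 64. ] yawy 71.8 q6 -0.69 tilt [ 0.0002 -0.0001]
```

View pics/c1.png

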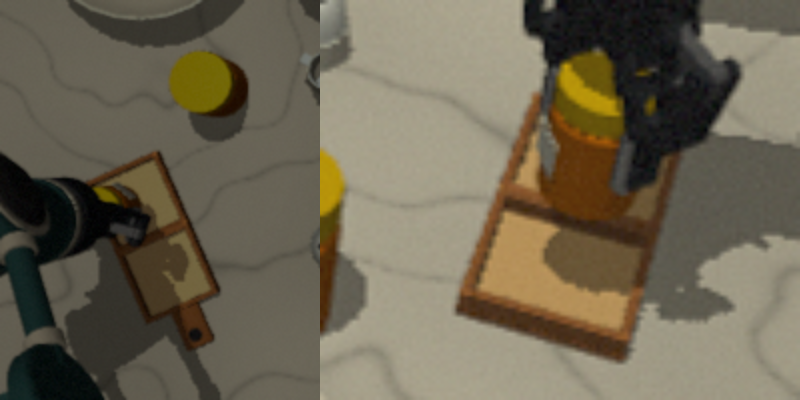

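The jar hangs upright in the fingers above the far-from-handle wooden compartment, with its shadow falling inside it. I'll lower it gently.

```bash
python3 -m inch '[-1,1,10,0,0,0,40, 0,0,15,0,0,0,40, 0,0,15,0,0,0,40, 0,0,10,0,0,0,40, 0,0,6,0,0,0,40, 0,0,3,0,0,0,40, 0,0,2,0,0,0,40, 0,0,0,0,0,0,40]'; python3 -m inch '[0,0,1,0,0,0,40, 0,0,1,0,0,0,40, 0,0,0.5,0,0,0,40, 0,0,0,0,0,0,40, 0,0,0,0,0,0,40, 0,0,0,0,0,0,40, 0,0,0,0,0,0,40, 0,0,0,0,0,0,40]'; python3 -c "
from h import *
goto(.5045,.3494,.0256)"
```

```text
time: 6.7
tool_pos: [0.5041, 0.3495, 0.0283]
tcp_rot: [0.495, 3.102, 0.0]
wrist_force: [0.6, 0.8, -1.5]
width: 0.594
grip_force: 42.1
time: 7.5
tool_pos: [0.5039, 0.3494, 0.0258]
tcp_rot: [0.495, 3.102, 0.0]
wrist_force: [-0.0, 0.1, -1.7]
width: 0.596
grip_force: 42.1
pos [0.5039 0.3494 0.0258] t 7.5 shift [-0.5  0.2  0.2] yawy 71.9 q6 -0.69 tilt [0.0001 0.    ]
```

```bash
python3 -m inch '[0,0,0.7,0,0,0,40, 0,0,0.7,0,0,0,40, 0,0,0.6,0,0,0,40, 0,0,0,0,0,0,40, 0,0,0,0,0,0,40, 0,0,0,0,0,0,40, 0,0,0,0,0,0,40, 0,0,0,0,0,0,40]'; python3 -m inch '[0,0,0.7,0,0,0,40, 0,0,0.7,0,0,0,40, 0,0,0.6,0,0,0,40, 0,0,0,0,0,0,40, 0,0,0,0,0,0,40, 0,0,0,0,0,0,40, 0,0,0,0,0,0,40, 0,0,0,0,0,0,40]'
```

```text
time: 8.3
tool_pos: [0.504, 0.3495, 0.0256]
tcp_rot: [-0.495, -3.102, 0.0]
wrist_force: [-4.3, -2.8, 10.4]
width: 0.596
grip_force: 43.2
time: 9.1
tool_pos: [0.5041, 0.3495, 0.0255]
tcp_rot: [-0.495, -3.102, 0.0]
wrist_force: [-9.3, -5.1, 20.9]
width: 0.596
grip_force: 44.2
```

```bash
python3 -m inch '[0,0,-1.5,0,0,0,52, 0,0,-1.5,0,0,0,54, 0,0,0,0,0,0,57, 0,0,0,0,0,0,60, 0,0,0,0,0,0,66, 0,0,0,0,0,0,72, 0,0,0,0,0,0,72, 0,0,0,0,0,0,72]'; python3 -m inch '[0,0,-5,0,0,0,72, 0,0,-15,0,0,0,72, 0,0,-30,0,0,0,72, 0,0,-30,0,0,0,72, 0,0,-30,0,0,0,72, 0,0,-30,0,0,0,72, 0,0,-20,0,0,0,78, 0,0,-5,0,0,0,78]';  python3 -c "
from h import *
goto(.4456,.0037,.19)"
```

```text
time: 9.9
tool_pos: [0.5039, 0.3494, 0.0246]
tcp_rot: [-0.496, -3.102, 0.0]
wrist_force: [-0.2, 0.1, 0.2]
width: 0.843
grip_force: 0.0
time: 10.7
tool_pos: [0.5059, 0.3507, 0.195]
tcp_rot: [0.495, 3.097, 0.008]
wrist_force: [0.5, 1.0, 0.0]
width: 0.913
grip_force: 0.0
pos [0.5059 0.3507 0.195 ] t 10.7 shift [ -50.7 -348.6    3.1] yawy 71.9 q6 -0.69 tilt [0.0066 0.0042]
```

```bash
python3 -m inch '[-3,-20,0,0,0,0,78, -6,-40,0,0,0,0,78, -7,-46,0,0,0,0,78, -7,-48,0,0,0,0,78, -7,-48,0,0,0,0,78, -7,-48,0,0,0,0,78, -6,-40,0,0,0,0,78, -5,-35,0,0,0,0,78]';python3 -m inch '[-2,-17,5,0,0,0,78, -1,-7,15,0,0,0,78, 0,0,20,0,0,0,78, 0,0,20,0,0,0,78, 0,0,10,0,0,0,78, 0,0,5,0,0,0,78, 0,0,0,0,0,0,78, 0,0,0,0,0,0,78]'; python3 - <<'E'
from h import *
goto(.4456,.0037,.018)
p=viewer.camera_params("wrist"); im=viewer.read_camera("wrist"); cv2.imwrite("pics/w2.png",im[:,:,::-1])
h=p["K"]@(p["world_to_cam"]@np.array([.4456,.0037,.072,1]))[:3]; print(h/h[2])
c,st=seg(im,(0,170,170),(6,255,255),(100,50,450,350),1); print(c,st)
E
```

```text
time: 11.5
tool_pos: [0.447, 0.0237, 0.1894]
tcp_rot: [-0.496, -3.102, 0.001]
wrist_force: [-0.2, -0.3, 0.6]
width: 0.914
grip_force: 0.0
time: 12.3
tool_pos: [0.4443, 0.002, 0.1155]
tcp_rot: [0.495, 3.101, 0.0]
wrist_force: [0.4, -0.7, 0.7]
width: 0.911
grip_force: 0.0
pos [0.4443 0.002  0.1155] t 12.3 shift [-0.6  2.  97.5] yawy 71.9 q6 -1.31 tilt [ 0.001  -0.0001]
[287.06015619 237.17489486   1.        ]
[281.77998323 240.39642158] [ 246  208   72   65 3577]
```

```bash
python3 -m inch '[-1,0,15,0,0,0,78, 0,0,20,0,0,0,78, 0,0,20,0,0,0,78, 0,0,20,0,0,0,78, 0,0,14,0,0,0,78, 0,0,6,0,0,0,78, 0,0,2,0,0,0,78, 0,0,0,0,0,0,78]'; python3 -m inch '[0,0,0,0,0,0,60, 0,0,0,0,0,0,40, 0,0,0,0,0,0,40, 0,0,0,0,0,0,40, 0,0,0,0,0,0,40, 0,0,0,0,0,0,40, 0,0,0,0,0,0,40, 0,0,0,0,0,0,40]' 40;  python3 -m inch '[0,0,-5,0,0,0,40, 0,0,-15,0,0,0,40, 0,0,-30,0,0,0,40, 0,0,-30,0,0,0,40, 0,0,-30,0,0,0,40, 0,0,-30,0,0,0,40, 0,0,-25,0,0,0,40, 0,0,-10,0,0,0,40]'; python3 -c "
from h import *
goto(.4215,.3144,.193)"
```

```text
time: 13.15
tool_pos: [0.4453, 0.0016, 0.0184]
tcp_rot: [0.495, 3.101, 0.0]
wrist_force: [-0.3, 0.4, 1.1]
width: 0.915
grip_force: 0.0
time: 13.95
tool_pos: [0.4456, 0.0015, 0.019]
tcp_rot: [0.495, 3.1, 0.0]
wrist_force: [-1.8, 0.2, 5.4]
width: 0.591
grip_force: 41.7
time: 14.75
tool_pos: [0.446, 0.0015, 0.1957]
tcp_rot: [0.495, 3.098, 0.001]
wrist_force: [0.2, -0.4, -2.4]
width: 0.595
grip_force: 42.3
pos [0.446  0.0015 0.1957] t 14.8 shift [120.8 289.7   2.5] yawy 71.8 q6 -1.31 tilt [ 0.0048 -0.0002]
```

```bash
python3 -m inch '[8,20,0,0,0,0,40, 15,36,0,0,0,0,40, 18,43,0,0,0,0,40, 18,43,0,0,0,0,40, 18,43,0,0,0,0,40, 17,41,0,0,0,0,40, 14,34,0,0,0,0,40, 8,19,0,0,0,0,40]';python3 -m inch '[5,11,5,0,0,0,40, 0,0,15,0,0,0,40, 0,0,25,0,0,0,40, 0,0,25,0,0,0,40, 0,0,20,0,0,0,40, 0,0,10,0,0,0,40, 0,0,0,0,0,0,40, 0,0,0,0,0,0,40]'; python3 -c "
from h import *
goto(.4215,.3144,.024)"
```

```text
time: 15.55
tool_pos: [0.42, 0.3052, 0.1914]
tcp_rot: [-0.492, -3.101, 0.001]
wrist_force: [0.2, 0.5, -2.3]
width: 0.595
grip_force: 42.4
time: 16.35
tool_pos: [0.4202, 0.3142, 0.0928]
tcp_rot: [-0.497, -3.102, 0.0]
wrist_force: [0.3, 0.7, -1.8]
width: 0.598
grip_force: 42.4
pos [0.4202 0.3142 0.0928] t 16.4 shift [-1.2  0.6 68.8] yawy 71.8 q6 -0.66 tilt [-0.0001 -0.0003]
```

```bash
python3 -m inch '[-1,1,10,0,0,0,40, 0,0,17,0,0,0,40, 0,0,17,0,0,0,40, 0,0,11,0,0,0,40, 0,0,6,0,0,0,40, 0,0,3,0,0,0,40, 0,0,1.5,0,0,0,40, 0,0,0,0,0,0,40]'; python3 -m inch '[0,0,0.7,0,0,0,40, 0,0,0.7,0,0,0,40, 0,0,0.7,0,0,0,40, 0,0,0.7,0,0,0,40, 0,0,0.7,0,0,0,40, 0,0,0,0,0,0,40, 0,0,0,0,0,0,40, 0,0,0,0,0,0,40]'; python3 -c "
from h import *
goto(.4215,.3144,.024)"
```

```text
time: 17.15
tool_pos: [0.4216, 0.3158, 0.0277]
tcp_rot: [0.495, 3.102, 0.001]
wrist_force: [-0.1, 0.5, -1.7]
width: 0.595
grip_force: 42.4
time: 17.95
tool_pos: [0.4213, 0.3155, 0.024]
tcp_rot: [0.496, 3.102, 0.0]
wrist_force: [-1.0, -1.0, 3.3]
width: 0.597
grip_force: 42.7
pos [0.4213 0.3155 0.024 ] t 17.9 shift [-0.6 -1.   0. ] yawy 71.8 q6 -0.66 tilt [0. 0.]
```

Contact came at the predicted height. I'll release and rise, then go for the salt.

```bash
python3 -m inch '[0,0,0,0,0,0,52, 0,0,-0.5,0,0,0,54, 0,0,0,0,0,0,57, 0,0,0,0,0,0,60, 0,0,0,0,0,0,66, 0,0,0,0,0,0,72, 0,0,0,0,0,0,72, 0,0,0,0,0,0,72]'; python3 -m inch '[0,0,-5,0,0,0,72, 0,0,-15,0,0,0,72, 0,0,-30,0,0,0,72, 0,0,-30,0,0,0,72, 0,0,-30,0,0,0,72, 0,0,-30,0,0,0,72, 0,0,-25,0,0,0,78, 0,0,-5,0,0,0,78]';  python3 -c "
from h import *
goto(.6797,-.0092,.19)"
```

```text
time: 18.75
tool_pos: [0.4212, 0.3155, 0.0243]
tcp_rot: [-0.496, -3.102, 0.0]
wrist_force: [-0.2, 0.0, 0.2]
width: 0.84
grip_force: 0.0
time: 19.55
tool_pos: [0.4235, 0.317, 0.1997]
tcp_rot: [0.495, 3.096, 0.009]
wrist_force: [0.4, -0.0, 0.2]
width: 0.913
grip_force: 0.0
pos [0.4235 0.317  0.1997] t 19.6 shift [-345.  -230.2   10. ] yawy 71.9 q6 -0.66 tilt [0.0071 0.0048]
```

```bash
python3 -m inch '[-16,-11,0,0,0,0,78, -32,-21,0,0,0,0,78, -38,-25,0,0,0,0,78, -38,-25,0,0,0,0,78, -38,-25,0,0,0,0,78, -38,-25,0,0,0,0,78, -38,-25,0,0,0,0,78, -38,-25,0,0,0,0,78]';python3 -m inch '[-34,-23,5,0,0,0,78, -23,-16,15,0,0,0,78, -12,-8,20,0,0,0,78, 0,0,15,0,0,0,78, 0,0,10,0,0,0,78, 0,0,5,0,0,0,78, 0,0,0,0,0,0,78, 0,0,0,0,0,0,78]'; python3 - <<'E'
from h import *
goto(.6797,-.0092,.018)
p=viewer.camera_params("wrist"); im=viewer.read_camera("wrist"); cv2.imwrite("pics/w3.png",im[:,:,::-1])
h=p["K"]@(p["world_to_cam"]@np.array([.6797,-.0092,.076,1]))[:3]; print(h/h[2])
E
```

```text
time: 20.35
tool_pos: [0.6272, 0.0549, 0.1937]
tcp_rot: [-0.496, -3.101, 0.0]
wrist_force: [0.7, 1.5, -0.3]
width: 0.908
grip_force: 0.0
time: 21.15
tool_pos: [0.6779, -0.0087, 0.1252]
tcp_rot: [0.493, 3.102, 0.0]
wrist_force: [-0.0, -0.2, -0.6]
width: 0.913
grip_force: 0.0
pos [ 0.6779 -0.0087  0.1252] t 21.1 shift [ -1.8   0.  107.2] yawy 71.9 q6 -1.30 tilt [ 0.0011 -0.    ]
[284.13389462 235.60490223   1.        ]
```

View pics/w3.png

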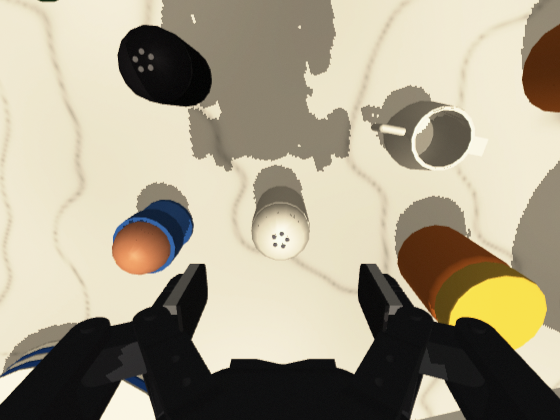

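The salt's star is at (281,239), against a predicted (284,236), and the fingers' paths are clear.

```bash
python3 -m inch '[-3,-1,15,0,0,0,78, 0,0,20,0,0,0,78, 0,0,22,0,0,0,78, 0,0,22,0,0,0,78, 0,0,16,0,0,0,78, 0,0,8,0,0,0,78, 0,0,3,0,0,0,78, 0,0,0,0,0,0,78]'; python3 -m inch '[0,0,0,0,0,0,60, 0,0,0,0,0,0,36, 0,0,0,0,0,0,36, 0,0,0,0,0,0,36, 0,0,0,0,0,0,36, 0,0,0,0,0,0,36, 0,0,0,0,0,0,36, 0,0,0,0,0,0,36]' 40;  python3 -m inch '[0,0,-5,0,0,0,36, 0,0,-15,0,0,0,36, 0,0,-30,0,0,0,36, 0,0,-30,0,0,0,36, 0,0,-30,0,0,0,36, 0,0,-30,0,0,0,36, 0,0,-25,0,0,0,36, 0,0,-10,0,0,0,36]'; python3 -c "
from h import *
goto(.4906,-.3071,.193)"
```

```text
time: 22.0
tool_pos: [0.6806, -0.0115, 0.0184]
tcp_rot: [0.495, 3.102, 0.0]
wrist_force: [-0.6, -0.4, -0.4]
width: 0.911
grip_force: 0.0
time: 22.8
tool_pos: [0.6814, -0.0116, 0.0198]
tcp_rot: [0.495, 3.1, 0.0]
wrist_force: [-0.5, -0.5, 5.4]
width: 0.526
grip_force: 41.3
time: 23.6
tool_pos: [0.6818, -0.0115, 0.1976]
tcp_rot: [0.495, 3.097, 0.001]
wrist_force: [-0.2, -0.7, -2.4]
width: 0.531
grip_force: 41.2
pos [ 0.6818 -0.0115  0.1976] t 23.6 shift [  89.7 -340.4    3.6] yawy 71.9 q6 -1.31 tilt [ 0.0054 -0.0003]
```

```bash
python3 -m inch '[5,-20,0,0,0,0,36, 10,-38,0,0,0,0,36, 12,-45,0,0,0,0,36, 12,-45,0,0,0,0,36, 12,-45,0,0,0,0,36, 12,-45,0,0,0,0,36, 11,-42,0,0,0,0,36, 8,-32,0,0,0,0,36]';python3 -m inch '[5,-18,5,0,0,0,36, 2,-9,15,0,0,0,36, 0,0,25,0,0,0,36, 0,0,25,0,0,0,36, 0,0,20,0,0,0,36, 0,0,10,0,0,0,36, 0,0,0,0,0,0,36, 0,0,0,0,0,0,36]'; python3 -c "
from h import *
goto(.4906,-.3071,.0248)"
```

```text
time: 24.4
tool_pos: [0.5013, -0.2841, 0.1912]
tcp_rot: [-0.497, -3.098, -0.001]
wrist_force: [-0.3, 0.4, -1.3]
width: 0.526
grip_force: 41.4
time: 25.2
tool_pos: [0.4901, -0.3056, 0.093]
tcp_rot: [-0.495, -3.102, -0.0]
wrist_force: [1.0, -0.3, -1.4]
width: 0.524
grip_force: 41.4
pos [ 0.4901 -0.3056  0.093 ] t 25.2 shift [-1.  -1.2 68.2] yawy 71.9 q6 -1.86 tilt [-0.0005  0.0003]
```

```bash
python3 -m inch '[-1,-1,10,0,0,0,36, 0,0,17,0,0,0,36, 0,0,17,0,0,0,36, 0,0,11,0,0,0,36, 0,0,6,0,0,0,36, 0,0,3,0,0,0,36, 0,0,1.5,0,0,0,36, 0,0,0,0,0,0,36]'; python3 -m inch '[0,0,0.7,0,0,0,36, 0,0,0.7,0,0,0,36, 0,0,0.7,0,0,0,36, 0,0,0.7,0,0,0,36, 0,0,0,0,0,0,36, 0,0,0,0,0,0,36, 0,0,0,0,0,0,36, 0,0,0,0,0,0,36]'
```

```text
time: 26.0
tool_pos: [0.4912, -0.3075, 0.0283]
tcp_rot: [0.495, 3.101, -0.001]
wrist_force: [0.0, -0.4, -1.5]
width: 0.529
grip_force: 41.4
time: 26.8
tool_pos: [0.4908, -0.3072, 0.025]
tcp_rot: [0.495, 3.102, -0.0]
wrist_force: [0.0, 0.0, -1.5]
width: 0.53
grip_force: 41.4
```

```bash
python3 -m inch '[0,0,0.6,0,0,0,36, 0,0,0.6,0,0,0,36, 0,0,0,0,0,0,36, 0,0,0,0,0,0,36, 0,0,0,0,0,0,36, 0,0,0,0,0,0,36, 0,0,0,0,0,0,36, 0,0,0,0,0,0,36]'
```

```text
time: 27.6
tool_pos: [0.4908, -0.3072, 0.0248]
tcp_rot: [0.495, 3.102, -0.0]
wrist_force: [-1.3, 1.4, 5.4]
width: 0.526
grip_force: 42.0
```

The salt is on the floor, so I'll release it, rise and look at the egg cup.

```bash
python3 -m inch '[0,0,0,0,0,0,47, 0,0,-1,0,0,0,49, 0,0,0,0,0,0,52, 0,0,0,0,0,0,56, 0,0,0,0,0,0,62, 0,0,0,0,0,0,68, 0,0,0,0,0,0,68, 0,0,0,0,0,0,68]'; python3 -m inch '[0,0,-5,0,0,0,68, 0,0,-15,0,0,0,68, 0,0,-30,0,0,0,68, 0,0,-30,0,0,0,68, 0,0,-30,0,0,0,68, 0,0,-30,0,0,0,68, 0,0,-25,0,0,0,76, 0,0,-5,0,0,0,76]';  python3 -c "
from h import *
goto(.6618,-.1179,.19)"
```

```text
time: 28.4
tool_pos: [0.4907, -0.3072, 0.0247]
tcp_rot: [-0.495, -3.102, 0.0]
wrist_force: [-0.2, 0.6, -0.2]
width: 0.796
grip_force: 0.0
time: 29.2
tool_pos: [0.4931, -0.3087, 0.2005]
tcp_rot: [0.494, 3.094, -0.006]
wrist_force: [0.7, -0.4, 0.8]
width: 0.889
grip_force: 0.0
pos [ 0.4931 -0.3087  0.2005] t 29.2 shift [-100.8  233.9   10.7] yawy 71.9 q6 -1.86 tilt [ 0.0073 -0.005 ]
```

```bash
python3 -m inch '[-6,14,0,0,0,0,76, -13,30,0,0,0,0,76, -16,38,0,0,0,0,76, -16,38,0,0,0,0,76, -16,38,0,0,0,0,76, -16,38,0,0,0,0,76, -11,24,0,0,0,0,76, -6,14,0,0,0,0,76]';python3 -m inch '[0,0,5,0,0,0,76, 0,0,15,0,0,0,76, 0,0,20,0,0,0,76, 0,0,15,0,0,0,76, 0,0,10,0,0,0,76, 0,0,5,0,0,0,76, 0,0,0,0,0,0,76, 0,0,0,0,0,0,76]'; python3 - <<'E'
from h import *
goto(.6618,-.1179,.020)
p=viewer.camera_params("wrist"); im=viewer.read_camera("wrist"); cv2.imwrite("pics/w4.png",im[:,:,::-1])
for z in(.052,.06):
    h=p["K"]@(p["world_to_cam"]@np.array([.6618,-.1179,z,1]))[:3]; print(h/h[2])
E
```

```text
time: 30.0
tool_pos: [0.659, -0.1126, 0.1921]
tcp_rot: [-0.491, -3.099, -0.001]
wrist_force: [0.2, -0.5, -0.5]
width: 0.892
grip_force: 0.0
time: 30.8
tool_pos: [0.6591, -0.1163, 0.1255]
tcp_rot: [0.496, 3.101, -0.0]
wrist_force: [0.5, 0.7, 0.2]
width: 0.891
grip_force: 0.0
pos [ 0.6591 -0.1163  0.1255] t 30.8 shift [ -2.9  -0.7 105.5] yawy 71.8 q6 -1.47 tilt [ 0.0011 -0.0003]
[282.98979277 225.0931265    1.        ]
[283.02325957 228.78274974   1.        ]
```

View pics/w4.png

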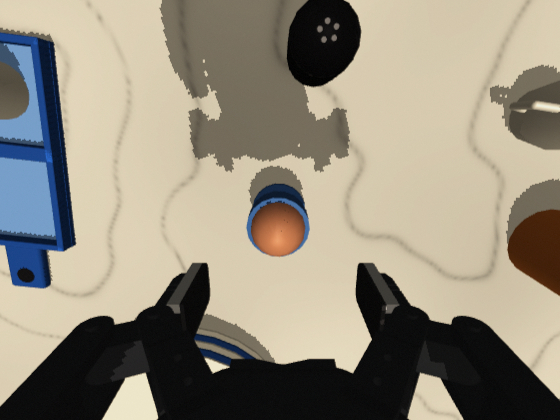

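The bowl rim is centred near (278,226), against a predicted (283,225), and everything is clear.

```bash
python3 -m inch '[-3,-3,15,0,0,0,76, 0,0,20,0,0,0,76, 0,0,22,0,0,0,76, 0,0,22,0,0,0,76, 0,0,15,0,0,0,76, 0,0,8,0,0,0,76, 0,0,3,0,0,0,76, 0,0,0,0,0,0,76]'; python3 -m inch '[0,0,0,0,0,0,60, 0,0,0,0,0,0,40, 0,0,0,0,0,0,40, 0,0,0,0,0,0,40, 0,0,0,0,0,0,40, 0,0,0,0,0,0,40, 0,0,0,0,0,0,40, 0,0,0,0,0,0,40]' 40;  python3 -m inch '[0,0,-5,0,0,0,40, 0,0,-15,0,0,0,40, 0,0,-30,0,0,0,40, 0,0,-30,0,0,0,40, 0,0,-30,0,0,0,40, 0,0,-30,0,0,0,40, 0,0,-25,0,0,0,40, 0,0,-10,0,0,0,40]'; python3 -c "
from h import *
goto(.5724,-.3449,.195)"
```

```text
time: 31.65
tool_pos: [0.6609, -0.1198, 0.0198]
tcp_rot: [0.495, 3.102, -0.0]
wrist_force: [-0.3, 0.8, -0.2]
width: 0.891
grip_force: 0.0
time: 32.45
tool_pos: [0.6619, -0.12, 0.0215]
tcp_rot: [0.495, 3.099, -0.0]
wrist_force: [0.1, 0.5, 6.0]
width: 0.573
grip_force: 41.9
time: 33.25
tool_pos: [0.6621, -0.1201, 0.1991]
tcp_rot: [0.495, 3.097, -0.0]
wrist_force: [0.4, -0.2, -1.4]
width: 0.572
grip_force: 41.7
pos [ 0.6621 -0.1201  0.1991] t 33.2 shift [  15.2 -241.6    3.9] yawy 71.9 q6 -1.47 tilt [ 0.0054 -0.0012]
```

```bash
python3 -m inch '[1,-14,0,0,0,0,40, 2,-28,0,0,0,0,40, 3,-40,0,0,0,0,40, 3,-40,0,0,0,0,40, 3,-40,0,0,0,0,40, 2,-38,0,0,0,0,40, 1,-26,0,0,0,0,40, 0,-15,0,0,0,0,40]';python3 -m inch '[0,0,5,0,0,0,40, 0,0,15,0,0,0,40, 0,0,25,0,0,0,40, 0,0,25,0,0,0,40, 0,0,20,0,0,0,40, 0,0,10,0,0,0,40, 0,0,0,0,0,0,40, 0,0,0,0,0,0,40]'; python3 -c "
from h import *
goto(.5724,-.3449,.0265)"
```

```text
time: 34.05
tool_pos: [0.5682, -0.3462, 0.1922]
tcp_rot: [-0.499, -3.098, -0.001]
wrist_force: [0.5, -0.6, -1.2]
width: 0.575
grip_force: 41.7
time: 34.85
tool_pos: [0.5718, -0.3434, 0.0948]
tcp_rot: [0.494, 3.102, 0.0]
wrist_force: [1.2, 0.1, -1.4]
width: 0.572
grip_force: 41.7
pos [ 0.5718 -0.3434  0.0948] t 34.9 shift [-1.1 -1.3 68.3] yawy 71.9 q6 -1.83 tilt [0.0001 0.0001]
```

```bash
python3 -m inch '[-1,-1,10,0,0,0,40, 0,0,17,0,0,0,40, 0,0,17,0,0,0,40, 0,0,11,0,0,0,40, 0,0,6,0,0,0,40, 0,0,3,0,0,0,40, 0,0,1.5,0,0,0,40, 0,0,0,0,0,0,40]'; python3 -m inch '[0,0,0.7,0,0,0,40, 0,0,0.7,0,0,0,40, 0,0,0.7,0,0,0,40, 0,0,0.7,0,0,0,40, 0,0,0.4,0,0,0,40, 0,0,0,0,0,0,40, 0,0,0,0,0,0,40, 0,0,0,0,0,0,40]'
```

```text
time: 35.65
tool_pos: [0.5722, -0.3456, 0.0296]
tcp_rot: [0.496, 3.102, -0.0]
wrist_force: [0.1, -0.7, -0.8]
width: 0.573
grip_force: 41.7
time: 36.45
tool_pos: [0.572, -0.3454, 0.0265]
tcp_rot: [0.496, 3.102, -0.0]
wrist_force: [-1.6, 1.2, 3.0]
width: 0.571
grip_force: 42.0
```

```bash
python3 -m inch '[0,0,0,0,0,0,51, 0,0,-0.5,0,0,0,53, 0,0,0,0,0,0,56, 0,0,0,0,0,0,60, 0,0,0,0,0,0,66, 0,0,0,0,0,0,72, 0,0,0,0,0,0,72, 0,0,0,0,0,0,72]'; python3 -m inch '[0,0,-5,0,0,0,72, 0,0,-15,0,0,0,72, 0,0,-30,0,0,0,72, 0,0,-30,0,0,0,72, 0,0,-30,0,0,0,72, 0,0,-30,0,0,0,72, 0,0,-25,0,0,0,76, 0,0,-5,0,0,0,76]'; python3 -m inch '[0,15,0,0,0,0,76, 0,30,0,0,0,0,76, 0,40,0,0,0,0,76, 0,40,0,0,0,0,76, 0,40,0,0,0,0,76, 0,30,0,0,0,0,76, 0,15,0,0,0,0,76, 0,0,0,0,0,0,76]'; python3 - <<'E'
from h import *
cv2.imwrite("pics/top9.png",cv2.resize(viewer.read_camera("top")[:,:,::-1],(800,600),interpolation=cv2.INTER_CUBIC))
cv2.imwrite("pics/sc9.png",cv2.resize(viewer.read_camera("scene")[:,:,::-1],(800,600),interpolation=cv2.INTER_CUBIC))
E
```

```text
time: 37.25
tool_pos: [0.5719, -0.3453, 0.0266]
tcp_rot: [0.496, 3.102, -0.0]
wrist_force: [-0.0, -0.4, 0.9]
width: 0.84
grip_force: 0.0
time: 38.05
tool_pos: [0.5743, -0.3469, 0.2029]
tcp_rot: [0.494, 3.094, -0.006]
wrist_force: [0.1, 0.6, 0.0]
width: 0.891
grip_force: 0.0
time: 38.85
tool_pos: [0.6368, -0.1432, 0.1948]
tcp_rot: [-0.49, -3.1, -0.001]
wrist_force: [0.5, -0.4, 0.7]
width: 0.889
grip_force: 0.0
```

View pics/top9.png

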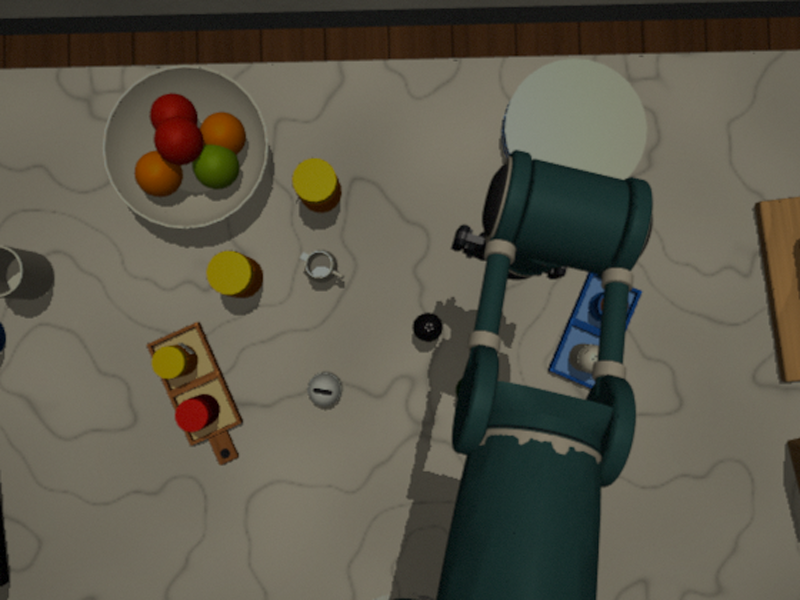

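View pics/sc9.png

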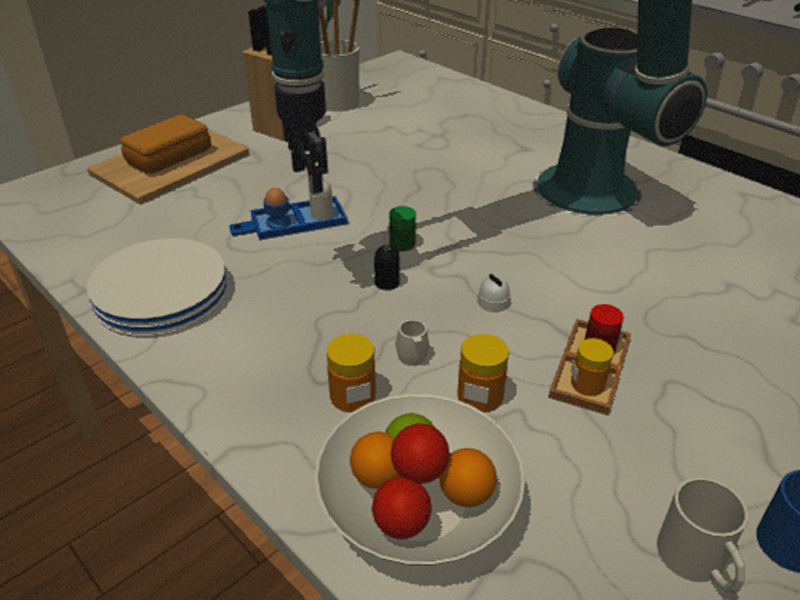

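All four are standing upright in their compartments: jam lid (192,413), honey lid (170,362), salt (585,357), egg cup (600,305). Nothing else has moved. I'll check the positions in numbers before handing in.

```bash
python3 - <<'E'
from h import *
im=viewer.read_camera("top")
def chk(c,z,H,O,s):
    H,O=np.array(H),np.array(O); x=(H-O)/np.linalg.norm(H-O); d=pix2w("top",*c,z)[:2]-(H+O)/2; print((d@x*1000).round(1),((x[0]*d[1]-x[1]*d[0])*1000).round(1))
W=((.4215,.3144),(.5045,.3494))
for lo,hi,b in [((0,120,60),(8,255,255),(165,385,225,440)),((20,180,80),(35,255,255),(145,335,200,390))]:
    c,st=seg(im,lo,hi,b); print(c*1.4286,st); chk(c,.077,*W,0)
E
```

```text
[191.06393756 414.77558688] [122 279  24  24 442]
44.4 -2.4
[167.81585625 361.6246774 ] [107 242  22  24 416]
-44.4 -2.2
```

```bash
python3 -c "
from workcell import job; print(job.finish_job())"
```

```text
the job is handed in; nothing more can be done
None
```

I made up both trays and handed the job in at about 39 s of the 112 s; the hand-in call gave no verdict. All four things stand upright: jam and honey measure within 3 mm of their compartment centres, and the egg cup and salt were released on target and look right in the final pictures. In those pictures the pepper, timer, milk jug and green jar appear unmoved; the arm hid the green jar from the top camera, so it was checked by eye in the scene view only.

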